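# Clamp a raw bowl with a coarse and fine hold-down press

### The job

Clamp the upturned raw bowl in the hold-down press: turn the wide lower wheel clockwise until the rubber pad just comes to rest lightly on the bowl's foot (about 10 N) and pause there, then turn the small upper knob on the same axis clockwise until the disc, lifted by it, presses the bowl against the pad with about 25 N, and let go. The unfired bowl cracks if pressed hard, so never press more than lightly with the wide wheel, do not touch or shift the bowl, and leave the other things alone.

Things in the scene. Friction and masses are not known exactly. Their poses are not given: they have to be found in the camera images.
- press: grey hold-down press: base plate 250 x 370 x 15 mm (its x from -75 to 175 mm, y from -60 to 310 mm). Origin on the table on the common vertical axis of the two knobs; z up. The knobs stand on a 100 x 100 mm gearbox whose top is 78 mm above the table; 190 mm along its +y stands the bowl, and behind it (x = 140 mm) a 300 mm high column with the pad on a white arm.
- coarse_centre (a point): centre of the wide lower black ribbed wheel (the coarse drive), round, 64 mm diameter, 22 mm tall, 101 mm above the table; its underside is 90 mm, its top 112 mm above the table, with 12 mm of free space between it and the gearbox. Vertical axis.
- fine_centre (a point): centre of the small upper steel ribbed knob (the fine drive) on the same axis, round, 32 mm diameter, 26 mm tall, 129 mm above the table; from 116 to 142 mm above the table, 4 mm clear of the wheel below.
- coarse (a joint): turn of the wide wheel in rad, 0 at the start, growing clockwise seen from above (0 to 4); the pad goes down 12 mm per rad. It takes about 0.45 N m of friction to turn, plus 0.012 N m for each N that the pad presses; it stays where it is left. Held still, the fingers feel a steady leftover twist from friction, alike after equal small turns; the pad's push adds to it in the direction that resists (0.012 N m per N).
- fine (a joint): turn of the small knob in rad, 0 at the start, growing clockwise seen from above (0 to 2.6); it lifts the disc with the bowl 5 mm per rad, against the pad. It takes about 0.28 N m of friction to turn, plus 0.005 N m for each N that the pad presses; it stays where it is left.
- wheel_head: aluminium disc, 170 mm diameter, 15 mm thick, on which the bowl stands; the small knob lifts it straight up; origin under its centre, its top 50 mm above the table at the start.
- bowl: raw clay bowl upside down on the disc, 148 mm wide, 65 mm tall, 0.45 kg; origin at the centre of its rim plane, on the disc.
- bowl_foot (a point): centre of the flat foot of the bowl (72 mm wide), 65 mm above the disc. Over it hangs a rubber pad, 50 mm wide, on a spring: it presses 4 N at first touch and 4 N more per mm of travel (48 N per rad of the wide wheel, 20 N per rad of the small knob). The pad is set differently each time: the gap over the foot is 10 to 28 mm at the start and not measured; the touch is felt as a rise of the wheel's torque.
- pigment_jar: small clear jar with white cap, 40 mm wide, 50 mm tall, standing on the press's base plate; origin under its centre; bystander
- wood_rib: small flat wooden scraper, 80 x 30 x 8 mm, lying on the press's base plate; bystander
- small_bowl: raw clay bowl, 110 mm wide, 60 mm tall, upright on the table; bystander
- beaker: raw clay beaker, 72 mm wide, 85 mm tall; bystander
- brush: brush lying on the table; bystander
- glaze_tin: plain metal tin, 70 mm wide, 70 mm tall; bystander
- cork_block: cork block 80 x 50 x 30 mm; bystander
Not all that is in view belongs to the job. What is shaped like the bowl but purple, red or turquoise is not meant.

How it is judged:
By the outcome, as a careful person would: the job done as asked, in the order asked, and still so for the second after the job is handed in, with the robot touching nothing.
It also fails if it takes over 69 s, if anything falls off the work surface, if the arm or the gripper's body presses on something with over 40 N, if the wrist force passes 120 N, or if a joint passes its speed limit or range.

### The arm

A 6-joint arm with a two-finger parallel gripper is mounted at the origin on the work surface. World frame = base frame: x ahead of the robot, y to its left, z up, the work surface at z = 0. Lengths are in mm, angles in degrees, forces in N, time in s.
With the tool pointing down it reaches from about 300 to 850 mm from the base axis. Payload 4.2 kg.
Tool frame: the origin (TCP) lies on the centre line of the jaws, within the pads' length; the fingertips stand 14 mm ahead of it and the grasp point (between the pads) lies 5 mm behind it; z points along the fingers, y is the line along which they close (so a half turn about z gives the same grasp; the last joint's range is limited). The gripper opens to 91 mm and grips with 3 to 60 N. Pads are 32 mm wide; open, the fingers measure 118 mm over their backs; the gripper's body (76 mm by 178 mm) begins 60 mm behind the grasp point.
Start: joints at [71.734, 18.312, 89.639, -0, 72.044, -1.146], TCP at [169.267, 549.537, 227.976] pointing down, gripper open.
Joint ranges: [-177.97, 177.97], [-48.28, 115.42], [12.27, 149.76], [-77.06, 257.06], [2.81, 150.46], [-146.56, 146.56]. Speed limits (degrees/s): [147.25, 147.25, 180, 180, 180, 180].

### API

Orientations are given as [roll, pitch, yaw] about the fixed x, y, z axes, in that order (R = Rz(yaw) Ry(pitch) Rx(roll)).
In Python, from workcell import env gives the robot as it stands.
- The arm moves only by the tool arm_command, never from a script. Its argument "motion" is a list of rows, each an object with "offset": the shift along the tool's x, y, z in m, a list of three; "spin": the turn about the tool's z in rad. In form: [{"offset": [tx, ty, tz], "spin": spin}, ...]. A call has 1 to 5 rows; each row shifts and turns the commanded pose from where the row before left it, along the tool's axes as they then stand; what a row does not reach is not made up. A row lasts 1/8 s, in which the tool goes at most 62.5 mm and 10.7 degrees, less where a joint would pass 70% of its speed; a pose out of reach is approached as far as the arm can. A call with a gripper value outside its range is refused whole. "jaw" is the finger opening in m, from 0 to 0.0912, set as the call begins (left out, the last holds). The fingers move at their own pace and stop on an object; "newtons" is the grip in N (left out, the last holds). Time passes only in rows, so rows that do not move let the fingers close. It gives the time, the measured TCP pose, the force, the opening and the grip force at its end, in the units of the state.
- env.state(): the state, without advancing time (a new reading comes with each control period).
- env.grab_frame(name): name is "side" or "top"; returns (picture, depth): 400x640x3 uint8, blue, green, red; 400x640 float32, mm along the optical axis (not along the pixel's ray), 0 where there is no reading.
- env.camera_model(name): a dict with "fx", "fy", "cx", "cy" (pixels), "k1" (the pictures are not rectified: a ray, as slopes to the right and down, at radius r is drawn at 1 + k1 r^2 times it, then the intrinsics apply), "eye" and "rotation" of the camera in the world. Camera axes: x right, y down, z forward; pixel columns grow to the right and rows downward; lengths in mm; the calibration is good to about 2 mm. A picture is of the moment at which its call begins. camera_model takes no time and is no camera call.
- env.job_done(): hands the job in; it is judged then, once.
Trained networks look in the newest picture that a camera, given by its name, has taken for a name from the list of things; names that differ only in an ending like _2 or _b are one class to them, and where a whole thing is asked for, a point or a joint stands for the part that bears it (a point fixed in the world has none). Each returns a list of dicts, best first, with "score" (0 to 1); they miss things now and then, are a little off and sometimes report something else, mostly with a low value. They report only what shows in the picture. A call takes as long as a camera call. They do not tell look-alikes from the thing itself.
- env.boxes_of(camera, target): "bbox" ([left, top, right, bottom] in pixels, round what is visible of it).
- env.pinpoint(camera, target): "location" ([column, row] in pixels: a listed point, or the origin of a listed thing).
The state is a dict: "time_s": time; "qpos": joint angles; "qvel": joint speeds; "effort": joint torques, N m; "ee_pos": TCP position; "ee_rot": TCP orientation; "force": force on the tool from outside, world axes, zero at the start; "torque": the same for the moment, N m; "gripper_width": finger opening in mm; "gripper_force": force on a finger pad.
Only numpy, scipy, OpenCV 4.12 (cv2) and the standard library are available. Lean on these libraries where they do the work, as an engineer would, in place of code of your own. Each camera call takes 0.05 s, during which the arm holds its last target. There are 200 camera calls.

## Working session

There is one attempt and no reset: what is moved stays moved. The work goes in short steps, Python scripts to look and compute and a tool call to move; the robot and the scene stay as the last step left them, time stands still between calls to the robot, and variables do not carry over. Pictures are saved under pics/ and viewed, at most 10 in all, crops included, and the job is handed in when it is done.

Besides the shell and the picture viewer there is one more tool, called as name(argument=value, ...) on one line, values as JSON. arm_command: Moves the arm, as the interface text tells. Its arguments: {"type":"object","properties":{"motion":{"type":"array"},"jaw":{"type":"number"},"newtons":{"type":"number"}},"required":["motion"]}

```bash
mkdir -p pics; cat > h.py <<'E'
from workcell import env
import numpy as np, cv2
def ray(cam,uv):
    m=env.camera_model(cam); d=np.array([(uv[0]-m['cx'])/m['fx'],(uv[1]-m['cy'])/m['fy']])
    u=d.copy()
    for _ in range(20): u=d/(1+m['k1']*(u@u))
    return np.array(m['eye'],float),np.array(m['rotation'],float)@np.array([u[0],u[1],1.])
def atz(cam,uv,z):
    e,r=ray(cam,uv); return e+r*(z-e[2])/r[2]
E
python3 - <<'E'
from h import *
for c in ['side','top']:
    p,d=env.grab_frame(c); cv2.imwrite(f'pics/{c}0.png',p); np.save(f'{c}.npy',d)
    m=env.camera_model(c); print(c,m)
    for n,z in [('coarse_centre',101),('fine_centre',129),('bowl_foot',115),('press',0),('wheel_head',35)]:
        for q in env.pinpoint(c,n)[:3]: print(n,np.round(q['location'],1),round(q['score'],2),np.round(atz(c,q['location'],z),1))
print(env.state())
E
```

```text
side {'fx': 424.7634140032445, 'fy': 424.7634140032445, 'cx': 312.9677564044295, 'cy': 201.65639502935056, 'k1': -0.04702139414449941, 'eye': array([ 246.20393665, -913.95766813,  961.71821323]), 'rotation': array([-133.01089412,    1.03899012,  -17.87845282])}Traceback (most recent call last):
  File "<stdin>", line 6, in <module>
  File "h.py", line 9, in atz
    e,r=ray(cam,uv); return e+r*(z-e[2])/r[2]
                                         ~^^^
IndexError: invalid index to scalar variable.
```

View pics/side0.png

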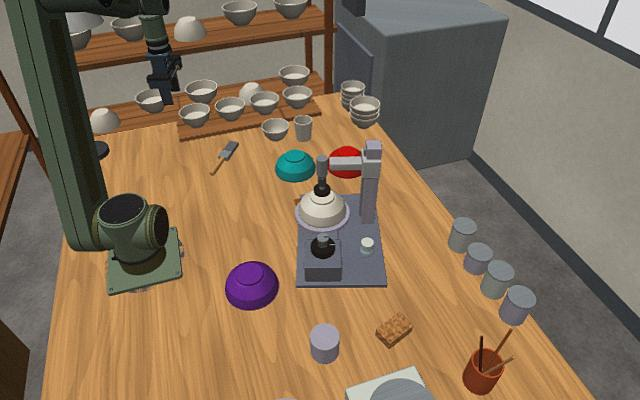

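The side picture shows the press at about (340,240) with its knobs at (322,243). The white bowl under the pad is at (322,208). The purple, red and turquoise bowls are decoys. Camera rotation is given as rpy, so I'll fix the helper.

```bash
sed -i "s/np.array(m\['rotation'\],float)@/Rot.from_euler('xyz',m['rotation'],degrees=True).as_matrix()@/; s/^import numpy.*/&\nfrom scipy.spatial.transform import Rotation as Rot/" h.py
python3 - <<'E'
from h import *
for c in ['side','top']:
    p,d=env.grab_frame(c); cv2.imwrite(f'pics/{c}0.png',p); np.save(f'{c}.npy',d)
    m=env.camera_model(c); print(c,m['eye'],m['rotation'])
    for n,z in [('coarse_centre',101),('fine_centre',129),('bowl_foot',115),('press',0),('wheel_head',35),('pigment_jar',15)]:
        for q in env.pinpoint(c,n)[:3]: print(n,np.round(q['location'],1),round(q['score'],2),np.round(atz(c,q['location'],z),1))
print(env.state())
E
```

```text
side [ 246.20393665 -913.95766813  961.71821323] [-133.01089412    1.03899012  -17.87845282]
coarse_centre [321.4 245.3] 0.75 [ 483.4 -201.2  101. ]
fine_centre [319.3 239.4] 0.74 [ 477.1 -203.3  129. ]
bowl_foot [346.8 149.5] 0.87 [696.8 162.3 115. ]
bowl_foot [293.6 155.9] 0.78 [517.8 187.  115. ]
bowl_foot [320.  195.3] 0.71 [538.5 -25.7 115. ]
press [320.9 268.2] 0.76 [ 482.3 -198.7    0. ]
press [322.3 211.7] 0.74 [560.1  17.5  -0. ]
wheel_head [323.4 211.7] 0.98 [551.9 -17.5  35. ]
pigment_jar [365. 254.] 0.78 [ 615.4 -202.    15. ]
top [ 330.56454927   -9.18047968 1308.53797319] [-171.98508237    0.27954026  -90.91203383]
coarse_centre [385.5 206.8] 0.73 [ 487.9 -212.9  101. ]
coarse_centre [316.9 185.5] 0.61 [556.4  -7.3 101. ]
fine_centre [383.7 208. ] 0.94 [ 480.7 -202.8  129. ]
bowl_foot [230.1 195.7] 0.97 [527.3 253.4 115. ]
bowl_foot [378.9 277.7] 0.75 [ 278.2 -183.5  115. ]
bowl_foot [317.9 184.9] 0.73 [555.6 -10.4 115. ]
pigment_jar [377.7 170. ] 0.6 [ 620.8 -206.8   15. ]
{'time_s': 0.8, 'qpos': array([ 7.17348537e+01,  1.83097140e+01,  8.96386453e+01, -3.22843994e-04,
        7.20436821e+01, -1.14491063e+00]), 'qvel': array([-0.02448371, -0.0451256 , -0.0375759 , -0.00020618,  0.06493431,
        0.00240954]), 'effort': array([-6.45455057e-04, -4.12296867e+01, -2.32219094e+01,  7.27350544e-02,
        3.74250475e-02, -7.30566285e-06]), 'ee_pos': array([169.26374782, 549.53966189, 228.00026801]), 'ee_rot': array([1.79992049e+02, 4.66092735e-04, 1.62879864e+02]), 'force': array([-0.39145186, -0.08580502,  0.98003041]), 'torque': array([-0.03708751,  0.04005544, -0.08416777]), 'gripper_force': 0.0, 'gripper_width': 91.18629776543655}
```

View pics/top0.png

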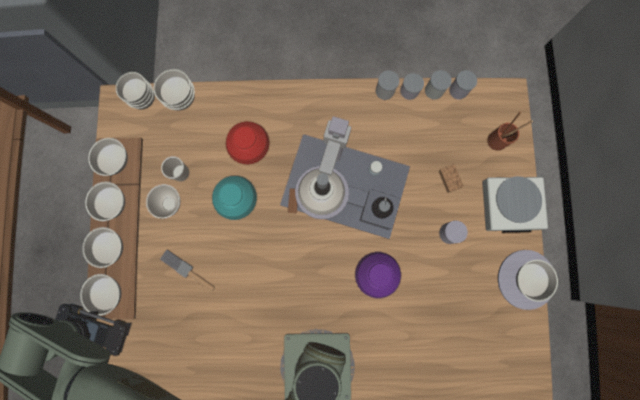

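The top picture shows the press turned about -20°, with knobs at (383,206), the meant white bowl with pad at (321,190), jar at (377,168) and rib at (293,200). The decoy bowls are purple (378,275), turquoise (234,197) and red (248,142). Only the white bowl under the pad arm fits. I'll refine the axis with depth and crop.

```bash
python3 - <<'E'
from h import *
from scipy.optimize import least_squares
for c in ['side','top']:
    d=np.load(f'{c}.npy'); m=env.camera_model(c)
    P=[]
    u0,v0=(320,243) if c=='side' else (383,207)
    for v in range(v0-35,v0+35):
        for u in range(u0-35,u0+35):
            if d[v,u]>0:
                e,r=ray(c,(u,v)); P.append(e+r*d[v,u])
    P=np.array(P); r=np.hypot(P[:,0]-481,P[:,1]+203)
    for n,lo,hi,R in [('knob',137,150,25),('wheel',107,117,45),('box',72,84,90)]:
        q=P[(P[:,2]>lo)&(P[:,2]<hi)&(r<R)]
        if len(q): print(c,n,len(q),q.mean(0).round(1),np.median(q,0).round(1),q.min(0).round(1),q.max(0).round(1), cv2.minAreaRect(q[:,:2].astype(np.float32)))
a=cv2.imread('pics/top0.png')[130:260,270:430]; b=cv2.imread('pics/side0.png')[150:300,270:410]
cv2.imwrite('pics/crop.png',np.hstack([cv2.resize(a,(400,325)),cv2.resize(b,(303,325))]))
E
```

```text
Traceback (most recent call last):
  File "h.py", line 5, in ray
    m=env.camera_model(cam); d=np.array([(uv[0]-m['cx'])/m['fx'],(uv[1]-m['cy'])/m['fy']])
ValueError: time passes only in moves, steps and waits
```

```bash
sed -i "s/^def ray/from functools import lru_cache\n@lru_cache\ndef cm(c): return env.camera_model(c)\ndef ray/; s/m=env.camera_model(cam)/m=cm(cam)/" h.py
python3 - <<'E'
from h import *
for c in ['side','top']:
    d=np.load(f'{c}.npy')
    P=[]
    u0,v0=(320,243) if c=='side' else (383,207)
    for v in range(v0-35,v0+35):
        for u in range(u0-35,u0+35):
            if d[v,u]>0:
                e,r=ray(c,(u,v)); P.append(e+r*d[v,u])
    P=np.array(P); r=np.hypot(P[:,0]-481,P[:,1]+203)
    for n,lo,hi,R in [('knob',137,150,25),('wheel',107,117,45),('box',72,84,90)]:
        q=P[(P[:,2]>lo)&(P[:,2]<hi)&(r<R)]
        if len(q): print(c,n,len(q),q.mean(0).round(1),q.min(0).round(1),q.max(0).round(1), cv2.minAreaRect(q[:,:2].astype(np.float32)))
a=cv2.imread('pics/top0.png')[130:260,270:430]; b=cv2.imread('pics/side0.png')[150:300,270:410]
cv2.imwrite('pics/crop.png',np.hstack([cv2.resize(a,(400,325)),cv2.resize(b,(303,325))]))
E
```

```text
side knob 87 [ 483.4 -206.8  140. ] [ 468.6 -222.8  137.1] [ 498.8 -188.7  143.4] ((482.8133850097656, -207.26956176757812), (30.598072052001953, 28.163572311401367), 46.08059310913086)
side wheel 217 [ 480.8 -215.1  110.2] [ 453.  -239.5  107.1] [ 514.1 -178.7  116.6] ((482.3915710449219, -210.21292114257812), (55.52266311645508, 63.61020278930664), 75.31380462646484)
side box 623 [ 478.1 -221.6   75.8] [ 422.6 -267.9   72.1] [ 543.2 -146.1   81.8] ((483.31353759765625, -207.66378784179688), (101.89473724365234, 98.61669921875), 72.94976806640625)
top knob 89 [ 487.4 -201.4  141.3] [ 473.1 -217.   137.4] [ 503.1 -187.2  146. ] ((487.04522705078125, -201.46119689941406), (29.919849395751953, 29.747831344604492), 26.975337982177734)
top wheel 237 [ 485.9 -199.7  110.8] [ 456.  -234.7  107.1] [ 517.  -170.3  116.4] ((486.2779541015625, -202.4222412109375), (63.783546447753906, 60.83720016479492), 87.0652847290039)
top box 639 [ 484.9 -198.6   76.6] [ 428.6 -263.8   72. ] [ 547.4 -140.4   83.9] ((487.3188781738281, -201.8898162841797), (101.09890747070312, 99.73252868652344), 72.17025756835938)
```

View pics/crop.png

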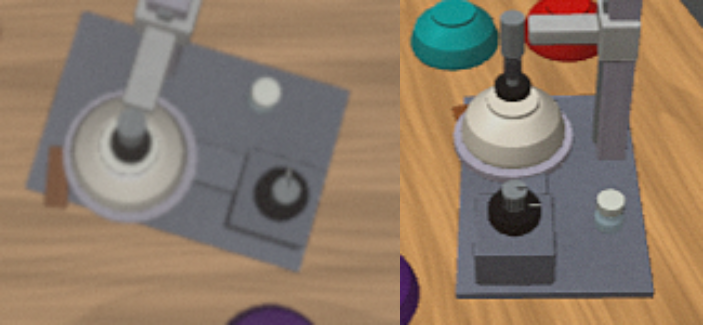

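The crop confirms the knobs on the gearbox and the white bowl under the black pad. The jar stands right of the knobs and the rib left of the bowl. The axis is about (485,-204.5) and the press yaw about -17.5°. I'll estimate the pad gap from depth to bound the turn, and work out the approach.

```bash
python3 - <<'E'
from h import *
im=cv2.imread('pics/side0.png'); d=np.load('side.npy')
for v in range(178,206):
    s=[]
    for u in range(312,333,2):
        e,r=ray('side',(u,v)); p=e+r*d[v,u]; s.append('%d/%d'%(im[v,u].mean(),p[2]))
    e,r=ray('side',(322,v)); print(v,' '.join(s),(e+r*d[v,322]).round(0))
E
```

```text
178 135/-3 134/-4 142/0 73/182 55/188 55/187 38/187 116/-4 139/0 132/3 125/-1 [542. -34. 187.]
179 131/0 139/-2 140/2 69/179 38/186 50/184 37/182 121/-1 140/-4 139/-3 124/-1 [542. -35. 184.]
180 134/0 138/0 143/-4 65/179 46/182 43/180 41/180 115/-1 138/-1 134/-3 128/0 [542. -35. 180.]
181 134/-1 135/0 143/1 60/176 43/175 41/179 40/174 119/-2 142/0 135/-5 130/-1 [541. -37. 179.]
182 132/-4 138/-3 150/-3 68/169 49/177 45/176 30/173 115/-3 142/-3 131/-2 132/-3 [541. -39. 177.]
183 132/-3 139/1 150/-1 51/165 40/172 40/171 41/168 86/-2 148/-2 139/-2 133/0 [541. -38. 172.]
184 135/-2 149/0 76/139 37/164 47/168 43/169 39/166 33/144 121/0 141/-3 131/-1 [540. -39. 170.]
185 143/0 122/-5 25/142 38/160 45/163 38/165 45/161 33/144 47/143 146/-2 134/0 [541. -39. 165.]
186 149/0 82/142 32/143 30/141 61/157 45/159 51/143 33/146 22/143 121/-1 136/-1 [541. -37. 160.]
187 156/0 35/141 28/140 28/142 88/153 77/150 56/143 28/141 27/142 108/-3 136/-4 [543. -31. 150.]
188 157/-1 32/141 34/141 28/142 97/148 85/148 58/144 33/144 33/142 75/-3 139/-2 [543. -33. 148.]
189 150/-1 28/144 32/141 29/142 64/148 75/1
[... 1039 characters left out ...]
3 203/114 203/112 208/110 171/112 [540. -40. 112.]
200 141/113 211/114 201/115 201/115 202/110 200/112 201/112 200/110 206/110 203/110 102/109 [538. -45. 113.]
201 146/110 183/112 208/112 203/113 206/111 203/111 201/112 206/114 215/110 133/112 132/107 [537. -48. 111.]
202 203/106 119/108 185/114 210/113 207/113 208/112 213/111 205/111 137/111 86/107 186/105 [536. -53. 112.]
203 215/105 185/104 114/109 143/111 175/114 184/109 159/110 104/109 87/108 174/105 187/105 [535. -54. 110.]
204 211/102 218/104 192/107 126/108 105/109 98/110 92/109 126/108 184/106 194/108 181/103 [534. -58. 110.]
205 212/102 215/103 216/105 212/106 202/107 200/105 200/106 205/104 203/107 190/103 174/103 [534. -58. 106.]
```

arm_command(motion=[{"offset":[0,0,-0.03],"spin":0.1},{"offset":[0,0,-0.03],"spin":0.1}], jaw=0.091)

```text
time_s: 1.05
ee_pos: [169.2, 549.4, 288.4]
ee_rot: [-180.0, 0.0, 151.2]
force: [-0.0, 0.0, 1.1]
gripper_width: 90.8
gripper_force: 0.0
```

Pad underside is at about 131.5 mm and the foot reads 112.5 mm, so the gap is about 18–19 mm and touch should come near 1.55 rad (±0.2). Positive spin is clockwise. I'll use yaw 180 (q6 ≈ -113) and travel over.

arm_command(motion=[{"offset":[0,0,-0.01],"spin":-0.168},{"offset":[0,0,-0.01],"spin":-0.168},{"offset":[0,0,-0.01],"spin":-0.167},{"offset":[-0.0225,-0.054,0],"spin":0},{"offset":[-0.0225,-0.054,0],"spin":0}])

```text
time_s: 1.68
ee_pos: [215.1, 440.7, 317.7]
ee_rot: [-180.0, 0.0, -179.7]
force: [1.4, 0.9, -0.3]
gripper_width: 90.6
gripper_force: 0.0
```

arm_command(motion=[{"offset":[-0.0225,-0.054,0],"spin":0},{"offset":[-0.0225,-0.054,0],"spin":0},{"offset":[-0.0225,-0.054,0],"spin":0},{"offset":[-0.0225,-0.054,0],"spin":0},{"offset":[-0.0225,-0.054,0],"spin":0}])

```text
time_s: 2.3
ee_pos: [328.7, 170.5, 318.3]
ee_rot: [180.0, 0.1, -179.7]
force: [1.7, 0.4, 0.3]
gripper_width: 90.9
gripper_force: 0.0
```

arm_command(motion=[{"offset":[-0.0225,-0.054,0],"spin":0},{"offset":[-0.0225,-0.054,0],"spin":0},{"offset":[-0.0225,-0.054,0],"spin":0},{"offset":[-0.0225,-0.054,0],"spin":0},{"offset":[-0.0225,-0.054,0],"spin":0}])

```text
time_s: 2.92
ee_pos: [442.4, -99.3, 318.2]
ee_rot: [180.0, 0.1, -179.8]
force: [0.9, -0.1, 0.4]
gripper_width: 90.5
gripper_force: 0.0
```

arm_command(motion=[{"offset":[-0.0215,-0.0525,0],"spin":0},{"offset":[-0.0215,-0.0525,0],"spin":0},{"offset":[0,0,0.05],"spin":0},{"offset":[0,0,0.05],"spin":0},{"offset":[0,0,0.038],"spin":0}])

```text
time_s: 3.55
ee_pos: [484.7, -202.1, 177.9]
ee_rot: [180.0, -0.1, -179.8]
force: [0.6, 0.8, 0.2]
gripper_width: 90.8
gripper_force: 0.0
```

```bash
python3 - <<'E'
from h import *
s=env.state(); print(s['ee_pos'],s['qpos'].round(1),s['torque'].round(3))
for c in ['side','top']:
    p,d=env.grab_frame(c); cv2.imwrite(f'pics/{c}1.png',p)
a=cv2.imread('pics/side1.png')[130:300,230:430]; b=cv2.imread('pics/top1.png')[130:300,300:470]
cv2.imwrite('pics/crop1.png',np.hstack([cv2.resize(a,(420,357)),cv2.resize(b,(357,357))]))
E
```

```text
[ 484.70191551 -202.10894093  177.8755337 ] [ -23.9   16.1  100.5    0.    63.5 -114.1] [-0.006 -0.006  0.044]
```

View pics/crop1.png

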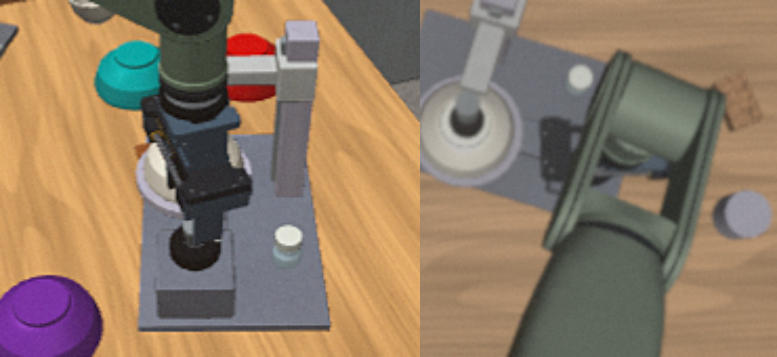

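The gripper is centred above the knobs with the jaws across world y, and everything is clear. Descend to TCP z ≈ 98, then close.

arm_command(motion=[{"offset":[0,0,0.03],"spin":0},{"offset":[0,0,0.03],"spin":0},{"offset":[0,0,0.02],"spin":0},{"offset":[0,0,0],"spin":0}])

```text
time_s: 4.15
ee_pos: [485.7, -202.2, 100.3]
ee_rot: [180.0, -0.0, -179.8]
force: [0.5, -0.1, 0.5]
gripper_width: 91.2
gripper_force: 0.0
```

arm_command(motion=[{"offset":[0,0,0],"spin":0},{"offset":[0,0,0],"spin":0},{"offset":[0,0,0],"spin":0},{"offset":[0,0,0],"spin":0}], jaw=0.05, newtons=8)

```text
time_s: 4.65
ee_pos: [486.0, -204.2, 101.0]
ee_rot: [-179.8, 0.1, -179.7]
force: [-1.7, -5.8, 1.9]
gripper_width: 63.6
gripper_force: 8.0
```

arm_command(motion=[{"offset":[0,-0.002,0],"spin":0},{"offset":[0,0,0],"spin":0},{"offset":[0,0,0],"spin":0}])

```text
time_s: 5.03
ee_pos: [486.0, -204.3, 100.9]
ee_rot: [-180.0, 0.1, -179.8]
force: [-1.6, 1.0, 5.7]
gripper_width: 63.4
gripper_force: 8.0
```

arm_command(motion=[{"offset":[0,0,0],"spin":0},{"offset":[0,0,0],"spin":0},{"offset":[0,0,0],"spin":0}], newtons=55)

```text
time_s: 5.4
ee_pos: [486.0, -204.3, 100.9]
ee_rot: [-180.0, 0.1, -179.7]
force: [-1.3, -0.4, 5.0]
gripper_width: 62.8
gripper_force: 55.0
```

```bash
cat > tq.py <<'E'
from h import *
import sys
n=int(sys.argv[1]) if len(sys.argv)>1 else 5
T=[];F=[]
for i in range(n):
    env.grab_frame('side'); s=env.state(); T.append(s['torque']); F.append(s['force'])
T=np.array(T);F=np.array(F)
print('t',round(s['time_s'],2),'tq',T.mean(0).round(3),'tz each',T[:,2].round(3),'F',F.mean(0).round(1),'pos',s['ee_pos'].round(1),'yaw',round(s['ee_rot'][2],2),'q6',round(s['qpos'][5],2),'w',round(s['gripper_width'],1),'gf',round(s['gripper_force'],1))
E
python3 tq.py 4
```

```text
t 5.6 tq [-0.091  0.133  0.056] tz each [0.086 0.047 0.017 0.071] F [-0.5 -0.1  5.2] pos [ 486.  -204.3  100.9] yaw -179.75 q6 -114.31 w 63.2 gf 55.0
```

Axis y is -204.3, with no side force. Now a first safe turn of 0.3 rad.

arm_command(motion=[{"offset":[0,0,0],"spin":0.1},{"offset":[0,0,0],"spin":0.1},{"offset":[0,0,0],"spin":0.1},{"offset":[0,0,0],"spin":0},{"offset":[0,0,0],"spin":0}])

```text
time_s: 6.22
ee_pos: [486.0, -204.4, 100.9]
ee_rot: [-180.0, 0.1, 163.0]
force: [-1.0, -0.7, 6.8]
gripper_width: 62.8
gripper_force: 55.0
```

```bash
python3 tq.py 3
```

```text
t 6.38 tq [-0.291  0.234 -0.423] tz each [-0.473 -0.384 -0.412] F [-0.9 -1.4  5.6] pos [ 486.  -204.4  100.9] yaw 162.96 q6 -97.04 w 63.1 gf 55.0
```

arm_command(motion=[{"offset":[0,0,0],"spin":0.1},{"offset":[0,0,0],"spin":0.1},{"offset":[0,0,0],"spin":0.1}])

```text
time_s: 6.75
ee_pos: [485.9, -204.6, 100.9]
ee_rot: [-180.0, 0.1, 145.8]
force: [-1.2, -1.2, 6.0]
gripper_width: 63.1
gripper_force: 55.0
```

```bash
python3 -c "
from h import *
print(env.state()['torque'])"; python3 tq.py 7
```

```text
[-0.24145895  0.24875973  0.40752992]
t 7.1 tq [-0.406  0.279 -0.414] tz each [-0.163 -0.434 -0.496 -0.438 -0.483 -0.453 -0.432] F [-1.1 -0.9  5.8] pos [ 485.9 -204.5  100.9] yaw 145.79 q6 -79.86 w 63.2 gf 55.0
```

In motion the torque is +0.41 (resisting), and it rests at about -0.45, so the pad's push should raise the rest value. Go to 1.0 rad, then take equal small steps.

arm_command(motion=[{"offset":[0,0,0],"spin":0.1},{"offset":[0,0,0],"spin":0.1},{"offset":[0,0,0],"spin":0.1},{"offset":[0,0,0],"spin":0},{"offset":[0,0,0],"spin":0}])

```text
time_s: 7.72
ee_pos: [485.8, -204.7, 100.9]
ee_rot: [180.0, 0.1, 128.6]
force: [-1.1, -1.2, 5.8]
gripper_width: 63.2
gripper_force: 55.0
```

arm_command(motion=[{"offset":[0,0,0],"spin":0.05},{"offset":[0,0,0],"spin":0.05},{"offset":[0,0,0],"spin":0},{"offset":[0,0,0],"spin":0}])

```text
time_s: 8.22
ee_pos: [485.8, -204.7, 100.9]
ee_rot: [180.0, 0.1, 123.0]
force: [-1.3, -0.7, 5.5]
gripper_width: 63.2
gripper_force: 55.0
```

```bash
python3 tq.py 4
```

```text
t 8.43 tq [-0.459  0.36  -0.081] tz each [-0.072 -0.101 -0.075 -0.076] F [-1.1 -1.8  5.5] pos [ 485.8 -204.7  100.9] yaw 122.95 q6 -56.99 w 63.0 gf 55.0
```

arm_command(motion=[{"offset":[0,0,0],"spin":0.05},{"offset":[0,0,0],"spin":0.05},{"offset":[0,0,0],"spin":0},{"offset":[0,0,0],"spin":0}])

```text
time_s: 8.93
ee_pos: [485.8, -204.7, 100.9]
ee_rot: [180.0, 0.1, 117.2]
force: [-1.8, -2.0, 6.1]
gripper_width: 63.1
gripper_force: 55.0
```

```bash
python3 tq.py 4
```

```text
t 9.12 tq [-0.461  0.434 -0.07 ] tz each [-0.082 -0.091 -0.034 -0.073] F [-1.  -1.5  6.2] pos [ 485.7 -204.7  100.9] yaw 117.22 q6 -51.26 w 62.9 gf 55.0
```

Baseline is -0.075 N·m at 1.10 rad. Continue in identical steps.

arm_command(motion=[{"offset":[0,0,0],"spin":0.05},{"offset":[0,0,0],"spin":0.05},{"offset":[0,0,0],"spin":0},{"offset":[0,0,0],"spin":0}])

```text
time_s: 9.62
ee_pos: [485.7, -204.7, 100.9]
ee_rot: [180.0, 0.1, 111.5]
force: [-0.9, -1.4, 5.9]
gripper_width: 63.0
gripper_force: 55.0
```

```bash
python3 tq.py 4
```

```text
t 9.82 tq [-0.5    0.447 -0.103] tz each [-0.139 -0.112 -0.098 -0.063] F [-1.1 -2.3  6.4] pos [ 485.7 -204.7  100.9] yaw 111.5 q6 -45.53 w 63.1 gf 55.0
```

arm_command(motion=[{"offset":[0,0,0],"spin":0.05},{"offset":[0,0,0],"spin":0.05},{"offset":[0,0,0],"spin":0},{"offset":[0,0,0],"spin":0}])

```text
time_s: 10.32
ee_pos: [485.7, -204.8, 100.9]
ee_rot: [180.0, 0.1, 105.8]
force: [-1.7, -2.2, 6.1]
gripper_width: 63.1
gripper_force: 55.0
```

```bash
python3 tq.py 5
```

```text
t 10.57 tq [-0.479  0.446 -0.057] tz each [-0.048 -0.075 -0.034 -0.088 -0.038] F [-1.7 -1.8  6.4] pos [ 485.7 -204.8  100.9] yaw 105.76 q6 -39.8 w 63.0 gf 55.0
```

arm_command(motion=[{"offset":[0,0,0],"spin":0.05},{"offset":[0,0,0],"spin":0.05},{"offset":[0,0,0],"spin":0},{"offset":[0,0,0],"spin":0}])

```text
time_s: 11.08
ee_pos: [485.6, -204.8, 100.9]
ee_rot: [180.0, 0.1, 100.1]
force: [-1.8, -1.8, 6.5]
gripper_width: 62.8
gripper_force: 55.0
```

```bash
python3 tq.py 6
```

```text
t 11.38 tq [-0.487  0.486 -0.013] tz each [-0.045 -0.036  0.008  0.032 -0.012 -0.023] F [-1.6 -2.1  6.1] pos [ 485.6 -204.8  100.9] yaw 100.05 q6 -34.08 w 63.1 gf 55.0
```

Possible touch. I'll average more before going on.

```bash
python3 tq.py 16
```

```text
t 12.18 tq [-0.488  0.506 -0.007] tz each [ 0.045  0.01   0.047 -0.013 -0.013  0.002 -0.007 -0.06   0.    -0.016
  0.056 -0.006 -0.056 -0.041 -0.031 -0.029] F [-1.2 -2.2  6. ] pos [ 485.6 -204.8  100.9] yaw 100.05 q6 -34.08 w 63.0 gf 55.0
```

arm_command(motion=[{"offset":[0,0,0],"spin":0.045},{"offset":[0,0,0],"spin":0.045},{"offset":[0,0,0],"spin":0},{"offset":[0,0,0],"spin":0}])

```text
time_s: 12.68
ee_pos: [485.6, -204.8, 100.9]
ee_rot: [180.0, 0.1, 94.9]
force: [-1.1, -2.5, 5.7]
gripper_width: 63.1
gripper_force: 55.0
```

```bash
python3 tq.py 16
```

```text
t 13.47 tq [-0.458  0.518  0.094] tz each [0.07  0.135 0.109 0.05  0.129 0.101 0.062 0.082 0.085 0.1   0.107 0.08
 0.096 0.085 0.077 0.14 ] F [-1.5 -2.2  6.2] pos [ 485.6 -204.8  100.9] yaw 94.92 q6 -28.94 w 63.2 gf 55.0
```

The rise fits about 10–11 N at 1.49 rad, with touch at about 1.36 rad. The hold there was the pause. Now release, rise to the fine knob and grip it.

arm_command(motion=[{"offset":[0,0,0],"spin":0},{"offset":[0,0,0],"spin":0},{"offset":[0,0,0],"spin":0},{"offset":[0,0,0],"spin":0},{"offset":[0,0,0],"spin":0}], jaw=0.09)

```text
time_s: 14.1
ee_pos: [485.4, -204.1, 99.8]
ee_rot: [-180.0, -0.0, 94.9]
force: [-0.5, -1.3, 0.2]
gripper_width: 90.2
gripper_force: 0.0
```

arm_command(motion=[{"offset":[0,0,-0.016],"spin":0},{"offset":[0,0,-0.016],"spin":0},{"offset":[0,0,0],"spin":0},{"offset":[0,0,0],"spin":0}])

```text
time_s: 14.6
ee_pos: [485.0, -204.0, 131.4]
ee_rot: [-180.0, -0.0, 94.9]
force: [0.3, 0.6, -0.3]
gripper_width: 89.9
gripper_force: 0.0
```

```bash
python3 tq.py 4
```

```text
t 14.8 tq [-0.077  0.042  0.015] tz each [-0.002  0.015 -0.018  0.066] F [ 0.2 -0.1 -0.3] pos [ 485.1 -204.   131.3] yaw 94.87 q6 -28.94 w 90.0 gf 0.0
```

arm_command(motion=[{"offset":[0,0,0.002],"spin":0},{"offset":[0,0,0],"spin":0},{"offset":[0,0,0],"spin":0},{"offset":[0,0,0],"spin":0},{"offset":[0,0,0],"spin":0}], jaw=0.02, newtons=8)

```text
time_s: 15.42
ee_pos: [485.5, -204.1, 130.0]
ee_rot: [180.0, -0.0, 94.9]
force: [-0.6, 0.9, 0.5]
gripper_width: 42.9
gripper_force: 0.0
```

arm_command(motion=[{"offset":[0,0,0],"spin":0},{"offset":[0,0,0],"spin":0},{"offset":[0,0,0],"spin":0}])

```text
time_s: 15.8
ee_pos: [485.5, -204.1, 129.9]
ee_rot: [180.0, -0.0, 94.9]
force: [-0.5, 0.3, -0.3]
gripper_width: 31.9
gripper_force: 8.0
```

```bash
python3 tq.py 3
```

```text
t 15.95 tq [-0.064  0.066 -0.021] tz each [-0.015 -0.031 -0.017] F [ 0.1 -0.2  0.1] pos [ 485.5 -204.1  129.9] yaw 94.87 q6 -28.93 w 31.6 gf 8.0
```

arm_command(motion=[{"offset":[0,0,0],"spin":0},{"offset":[0,0,0],"spin":0},{"offset":[0,0,0],"spin":0},{"offset":[0,0,0],"spin":0.05},{"offset":[0,0,0],"spin":0.05}], newtons=58)

```text
time_s: 16.58
ee_pos: [485.5, -204.1, 129.9]
ee_rot: [180.0, 0.0, 89.1]
force: [-0.3, 1.4, 0.0]
gripper_width: 31.0
gripper_force: 58.0
```

arm_command(motion=[{"offset":[0,0,0],"spin":0},{"offset":[0,0,0],"spin":0}])

```text
time_s: 16.82
ee_pos: [485.5, -204.1, 130.0]
ee_rot: [180.0, -0.0, 89.2]
force: [0.3, -0.5, 0.4]
gripper_width: 31.0
gripper_force: 58.0
```

```bash
python3 tq.py 8
```

```text
t 17.23 tq [-0.06  -0.045  0.184] tz each [0.197 0.142 0.197 0.185 0.222 0.152 0.194 0.18 ] F [0.3 0.3 0.3] pos [ 485.5 -204.1  130. ] yaw 89.15 q6 -23.21 w 31.0 gf 58.0
```

arm_command(motion=[{"offset":[0,0,0],"spin":0.05},{"offset":[0,0,0],"spin":0.05},{"offset":[0,0,0],"spin":0.05},{"offset":[0,0,0],"spin":0.05},{"offset":[0,0,0],"spin":0.05}])

```text
time_s: 17.85
ee_pos: [485.5, -204.2, 130.0]
ee_rot: [180.0, 0.0, 74.8]
force: [1.1, 1.1, 1.0]
gripper_width: 30.9
gripper_force: 58.0
```

```bash
python3 tq.py 5; python3 - <<'E'
from h import *
p,d=env.grab_frame('side'); a=p[130:300,230:430]; p,d=env.grab_frame('top'); b=p[130:300,270:440]
cv2.imwrite('pics/crop2.png',np.hstack([cv2.resize(a,(420,357)),cv2.resize(b,(357,357))]))
E
```

```text
t 18.1 tq [-0.022 -0.045  0.151] tz each [0.194 0.112 0.077 0.144 0.229] F [1.1 0.1 0.7] pos [ 485.6 -204.1  129.9] yaw 74.85 q6 -8.92 w 31.0 gf 58.0
```

View pics/crop2.png

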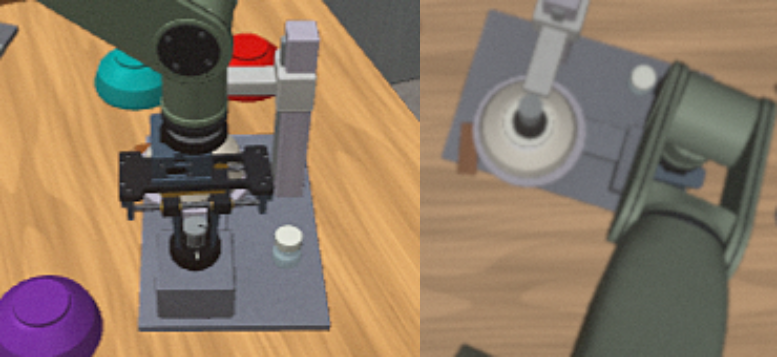

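The knob is held squarely and is turning, and the press and bowl look undisturbed: bowl and pad at (530,125) in the crop, jar at (643,77). Turned 0.35 rad so far; finish to 0.73 rad.

arm_command(motion=[{"offset":[0,0,0],"spin":0.08},{"offset":[0,0,0],"spin":0.08},{"offset":[0,0,0],"spin":0.07},{"offset":[0,0,0],"spin":0.05}])

```text
time_s: 18.7
ee_pos: [485.6, -204.2, 129.9]
ee_rot: [180.0, 0.0, 58.7]
force: [0.7, -0.2, 0.7]
gripper_width: 30.7
gripper_force: 58.0
```

arm_command(motion=[{"offset":[0,0,0],"spin":0.05},{"offset":[0,0,0],"spin":0.05},{"offset":[0,0,0],"spin":0},{"offset":[0,0,0],"spin":0}])

```text
time_s: 19.2
ee_pos: [485.6, -204.2, 129.9]
ee_rot: [180.0, -0.0, 53.1]
force: [1.5, 0.5, 0.6]
gripper_width: 30.9
gripper_force: 58.0
```

```bash
python3 tq.py 8
```

```text
t 19.6 tq [-0.13  -0.145  0.251] tz each [0.214 0.296 0.25  0.177 0.266 0.262 0.256 0.286] F [ 1.5 -0.2  0.1] pos [ 485.6 -204.2  130. ] yaw 53.05 q6 12.88 w 31.2 gf 58.0
```

Torque rose 0.067 N·m over the last 0.63 rad (expected 0.063), so there was no slip and the press is at about 25 N. Release, retreat straight up, and check.

arm_command(motion=[{"offset":[0,0,0],"spin":0},{"offset":[0,0,0],"spin":0},{"offset":[0,0,0],"spin":0},{"offset":[0,0,0],"spin":0},{"offset":[0,0,0],"spin":0}], jaw=0.06)

```text
time_s: 20.23
ee_pos: [485.3, -204.1, 129.9]
ee_rot: [-180.0, 0.0, 53.0]
force: [0.5, -1.0, 0.0]
gripper_width: 59.8
gripper_force: 0.0
```

arm_command(motion=[{"offset":[0,0,-0.03],"spin":0},{"offset":[0,0,-0.04],"spin":0},{"offset":[0,0,-0.04],"spin":0},{"offset":[0,0,-0.03],"spin":0},{"offset":[0,0,0],"spin":0}])

```text
time_s: 20.85
ee_pos: [486.5, -204.6, 272.2]
ee_rot: [179.7, -0.1, 53.0]
force: [-0.1, -0.5, -0.3]
gripper_width: 59.9
gripper_force: 0.0
```

```bash
python3 tq.py 2; python3 - <<'E'
from h import *
p,d=env.grab_frame('side'); a=p[130:300,230:430]; p,d=env.grab_frame('top'); b=p[130:300,270:440]
cv2.imwrite('pics/crop3.png',np.hstack([cv2.resize(a,(420,357)),cv2.resize(b,(357,357))]))
E
```

```text
t 20.95 tq [-0.109  0.117  0.009] tz each [0.009 0.008] F [-0.3  0.3 -0.5] pos [ 484.9 -203.9  269.1] yaw 53.04 q6 12.89 w 59.9 gf 0.0
```

View pics/crop3.png

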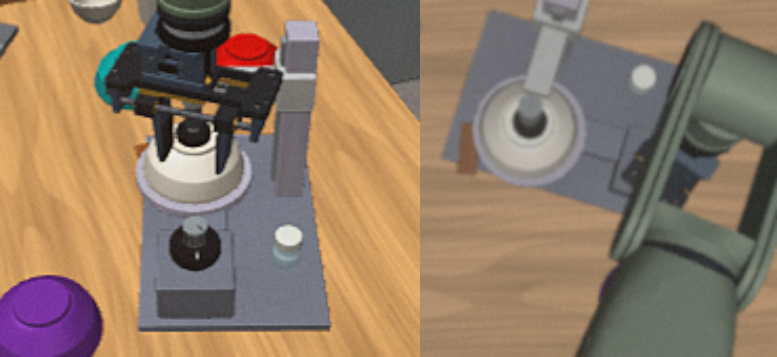

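The gripper is clear above the knobs, the pad rests on the bowl's foot at (193,135) in the crop, and the jar, rib and bowls have not moved. Handing in.

```bash
python3 -c "
from h import *
print(env.job_done())"
```

```text
the job is handed in; nothing more can be done
None
```

The bowl is clamped and the job is handed in: the wide wheel went to about 1.49 rad (estimated 10–11 N) and, after a pause, the small knob to about 0.73 rad (estimated 25 N), then the gripper let go and moved clear at about 21 s with nothing else moved; the forces are inferred from wheel torque and turn angle, since they could not be measured directly.

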